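Release a can from the counter drinks dispenser

TASK

The two-lane drinks dispenser holds a plain metal can in one lane and a waisted yogurt bottle in the other, each stopped by a gate. With the fingertips, press down the paddle on the can's side and keep it down until the can has rolled under the lifted gate to the low far end, then let the paddle come back up so that the gate is shut again. Keep the bottle behind its gate, do not touch either drink, and leave the things standing around where they are.

Things in the scene. Friction and masses are not known exactly. Their poses are not given: they have to be found in the camera images.
- dispenser: fixed sheet metal dispenser, 309 long (x), 218 wide (y), 80 mm high (pivot cheeks 112). Origin on the table, on its middle plane; x runs down the lanes, away from the robot, y left, z up. Two open-topped lanes, 100 mm wide, centred at y = +53 (left) and -53 mm (right), black floor sloping down 0.14 rad to +x. Gates at x = 60 mm; collecting end beyond, stop at x = 200 mm. Side walls 70 mm high to x = 100, then 42 mm
- gate_left (a joint): hinge of the left (+y) rocking lever, rad: 0 = paddle up, gate shut (rest); grows to 0.45 (stop) as the paddle goes down and the gate rises. Return spring: about 2.5 N on the paddle starts it, 5 N holds it fully down. The gate clears a drink from about 0.33. Pivot at dispenser x = -40, y = +118, z = 100 mm, axis along y; gate comb 100 mm beyond it, paddle centre 100 mm short of it
- gate_right (a joint): hinge of the right (-y) rocking lever, rad: 0 = paddle up, gate shut (rest); grows to 0.45 (stop) as the paddle goes down and the gate rises. Return spring: about 2.5 N on the paddle starts it, 5 N holds it fully down. The gate clears a drink from about 0.33. Pivot at dispenser x = -40, y = -118, z = 100 mm, axis along y; gate comb 100 mm beyond it, paddle centre 100 mm short of it
- paddle_left (a point): centre of the top face of the left lever's paddle, a black plate 36 (x) by 32 (y) mm, 110 mm above the table at rest, at the dispenser's end nearest the robot, outside the left lane (dispenser x = -140, y = +118 mm). Fully pressed it goes down 43 mm and about 14 mm towards dispenser +x. Free space above and below it
- paddle_right (a point): centre of the top face of the right lever's paddle, a black plate 36 (x) by 32 (y) mm, 110 mm above the table at rest, at the dispenser's end nearest the robot, outside the right lane (dispenser x = -140, y = -118 mm). Fully pressed it goes down 43 mm and about 14 mm towards dispenser +x. Free space above and below it
- can: plain aluminium drinks can, 48 mm across, 88 mm long, lying across one lane (axis along dispenser y) against the gate. Origin at its centre: dispenser x about 33 mm at the start, about 173 mm once it lies against the end stop; in the left lane if its dispenser y is positive. Rolls down in about 1 s once the gate is lifted
- yogurt_bottle: white plastic bottle with a waist and a short neck, 48 mm across, 80 mm long, lying in the other lane against its gate. Origin at its centre
- meal_box: black meal box with clear lid, 150 x 120 x 46 mm, standing to the left of the dispenser; origin at the centre of its underside
- paper_cup: white cup, 68 mm across, 75 mm high, standing between the two paddles behind the dispenser; origin at the centre of its underside
- sauce_bottle: amber sauce bottle, 54 mm across, 150 mm high, standing to the right of the dispenser; origin at the centre of its underside
There are look-alikes about, which are no part of the job. What is shaped like the yogurt_bottle but turquoise is not meant.

How it is judged:
On the way, in this order (a step that is already met when the one before it is completed fails the run):
1. the paddle on the can's side is pressed down by the fingers at the paddle (((y of can in the frame of dispenser above 0 m and value of joint gate_left above 0.28 rad and horizontal distance between the grasp point and paddle_left below 0.04 m) or (y of can in the frame of dispenser below 0 m and value of joint gate_right above 0.28 rad and horizontal distance between the grasp point and paddle_right below 0.04 m))), for 0.1 s.
2. the can has rolled past the gate to the collecting end (x of can in the frame of dispenser above 0.15 m), for 0.1 s.
3. the paddle is back up and the gate shut (value of joint each of gate_left, gate_right below 0.05 rad), for 0.2 s.
At the end, for the whole second after the job is handed in: The can lies at rest (under 30 mm/s) in the dispenser's collecting end, its centre within 50 mm of the end stop; both gates are shut (levers under 0.05 rad); the yogurt bottle is still behind its gate (all of step 3 and x of can in the frame of dispenser between 0.15 and 0.2 m and y of can in the frame of dispenser between -0.105 and 0.105 m and z of can in the frame of dispenser below 0.06 m and linear speed of can below 0.03 m/s and x of yogurt_bottle in the frame of dispenser between -0.08 and 0.05 m and z of yogurt_bottle in the frame of dispenser below 0.09 m); the robot touches nothing.
It fails at once if the gate in front of the yogurt bottle is lifted ((y of can in the frame of dispenser above 0 m and value of joint gate_right above 0.15 rad) or (y of can in the frame of dispenser below 0 m and value of joint gate_left above 0.15 rad)).
It fails at once if the can or the yogurt bottle is touched by the robot (contact force between any of the fingers, the arm and can above 0.5 N or contact force between any of the fingers, the arm and yogurt_bottle above 0.5 N).
It fails at once if a drink is lifted out of its lane (z of any of can, yogurt_bottle in the frame of dispenser above 0.1 m).
It fails at once if a bystander is shifted by more than 20 mm or tipped (distance of any of meal_box, paper_cup, sauce_bottle from where it was at the start of the episode above 0.02 m or angle between any of meal_box, paper_cup, sauce_bottle's own z axis and vertical above 0.3 rad).
It also fails if it takes over 32 s, if anything falls off the work surface, if the arm or the gripper's body presses on something with over 40 N, if the wrist force passes 120 N, or if a joint passes its speed limit or range.

ROBOT

A 6-joint arm with a two-finger parallel gripper is mounted at the origin on the work surface. World frame = base frame: x ahead of the robot, y to its left, z up, the work surface at z = 0. Lengths are in m, angles in rad, forces in N, time in s.
With the tool pointing down it reaches from about 0.3 to 0.775 m from the base axis. Payload 14.6 kg.
Tool frame: the origin (TCP) lies midway between the tips of the shut fingers; the grasp point (between the pads) lies 19 mm behind it (ctrl.tcp_to_grasp is the z of the grasp point in the tool frame, in m); z points along the fingers, y is the line along which they close (so a half turn about z gives the same grasp; the last joint's range is limited). The gripper opens to 94 mm and grips with 3 to 60 N. Pads are 16 mm wide; open, the fingers measure 119 mm over their backs; the gripper's body (75 mm by 177 mm) begins 78 mm behind the grasp point.
Start: joints at [-1.196, 0.3, 1.521, -0, 1.321, -0.067], TCP at [0.235, -0.497, 0.205] pointing down, gripper open.
Joint ranges: [-3.03, 3.03], [-0.79, 2.21], [0.23, 2.52], [-1.04, 4.18], [0, 3.07], [-2.55, 2.55]. Speed limits (rad/s): [2.22, 2.22, 2.57, 3.14, 3.14, 3.14].

INTERFACE

Orientations are given as [roll, pitch, yaw] about the fixed x, y, z axes, in that order (R = Rz(yaw) Ry(pitch) Rx(roll)).
In Python, from station import monitor, camera, ctrl gives the robot as it stands.
- The arm moves only by the tool apply_moves, never from a script. Its argument "plan" is one flat list of numbers, 4 for each row, row after row: the shift along the tool's x, y, z in mm, then the turn about the tool's z in rad. In form: [dx, dy, dz, spin, dx, dy, dz, spin, ...]. A call has 1 to 20 rows; each row shifts and turns the commanded pose from where the row before left it, along the tool's axes as they then stand; what a row does not reach is not made up. A row lasts 1/10 s, in which the tool goes at most 50 mm and 8.59 degrees, less where a joint would pass 70% of its speed; a pose out of reach is approached as far as the arm can. A call is refused whole if a number of a shift passes 50 or a number of a turn 0.15, either way. A call with a gripper value outside its range is refused whole. "hand" is the gripper command: -1 is shut, 1 is fully open, values between are in proportion, set as the call begins (left out, the last holds). The fingers move at their own pace and stop on an object; "squeeze" is the grip in N (left out, the last holds). Time passes only in rows, so rows that do not move let the fingers close. It gives the time, the measured TCP pose, the force, the opening and the grip force at its end, in the units of the state.
- monitor.get_obs(): the state, without advancing time (a new reading comes with each control period).
- camera(name): name is "scene" or "top" or "wrist"; returns a dict with "image" (420x560x3 uint8, red, green, blue), "range_z" (420x560 float32, m along the optical axis (not along the pixel's ray), 0 where there is no reading), "mtx" (3x3 intrinsics, pixels), "distortion" ([k1, k2, p1, p2, k3] as OpenCV has them; the pictures are not rectified), "rvec" (rotation vector, rad) and "tvec" (3), from world to camera coordinates, as OpenCV has them. Camera axes: x right, y down, z forward; pixel columns grow to the right and rows downward; lengths in m; the calibration is good to about 2 mm. A picture is of the moment at which its call begins.
- ctrl.hand_in(): hands the job in; it is judged then, once.
The state is a dict: "time_s": time; "qpos": joint angles; "joint_vel": joint speeds; "tau": joint torques, N m; "ee_pos": TCP position; "eef_rot": TCP orientation; "force": force on the tool from outside, world axes, zero at the start; "moment": the same for the moment, N m; "grip_width": finger opening in m; "grip_force": force on a finger pad.
Only numpy, scipy, OpenCV 4.12 (cv2) and the standard library are available. Lean on these libraries where they do the work, as an engineer would, in place of code of your own. Each camera call takes 0.05 s, during which the arm holds its last target. There are 200 camera calls.

## Working session

There is one attempt and no reset: what is moved stays moved. The work goes in short steps, Python scripts to look and compute and a tool call to move; the robot and the scene stay as the last step left them, time stands still between calls to the robot, and variables do not carry over. Pictures are saved under pics/ and viewed, at most 10 in all, crops included, and the job is handed in when it is done.

Besides the shell and the picture viewer there is one more tool, called after "Call:" by a JSON object that holds its "name" and its "arguments". apply_moves: Moves the arm, as the interface text tells. Its arguments: {"type":"object","properties":{"plan":{"type":"array","items":{"type":"number"}},"hand":{"type":"number"},"squeeze":{"type":"number"}},"required":["plan"]}

```bash
mkdir -p pics; python3 - <<'E'
from station import monitor,camera,ctrl
import cv2,numpy as np
o=monitor.get_obs(); print(o['time_s'],o['ee_pos'],o['eef_rot'],ctrl.tcp_to_grasp)
for n in("top","scene"):
    c=camera(n); cv2.imwrite(f"pics/{n}1.png",c["image"][...,::-1]); np.savez(f"{n}1.npz",**c)
E
```

```text
0.0 [ 0.23505639 -0.4969655   0.20487352] [-3.14044701e+00 -6.02201148e-05  4.41819620e-01] -0.0188
```

View pics/top1.png

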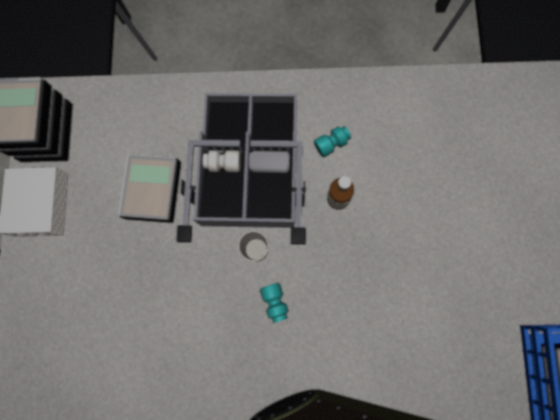

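View pics/scene1.png

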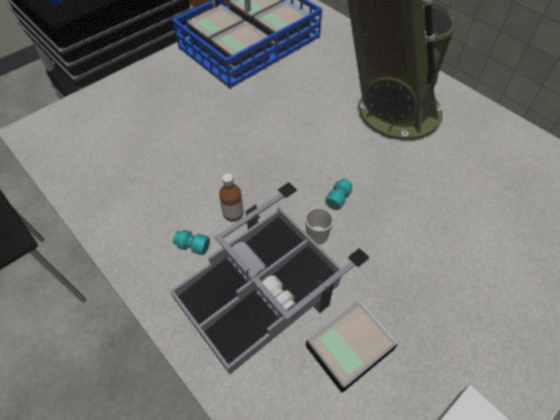

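The top view shows the can at (270,162) in the right lane and the yogurt bottle at (222,161) in the left. The black paddles are at (299,236) right and (184,234) left, and the cup is at (256,247). The right paddle is the one to press.

```bash
cat >h.py <<'E'
import cv2,numpy as np
def ray(c,px,z):
    R=cv2.Rodrigues(c["rvec"])[0]; t=np.ravel(c["tvec"])
    p=cv2.undistortPoints(np.array([[px]],float),c["mtx"],c["distortion"])[0,0]
    o=-R.T@t; d=R.T@np.r_[p,1]; return o+d*(z-o[2])/d[2]
def blob(c,px,r=13,th=60):
    g=c["image"].max(2); m=np.zeros_like(g); x,y=px
    m[y-r:y+r,x-r:x+r]=(g[y-r:y+r,x-r:x+r]<th)
    n,l,s,ce=cv2.connectedComponentsWithStats(m)
    i=1+s[1:,4].argmax(); return ce[i],s[i]
E
python3 - <<'E'
from h import *
P={}
for n,pts in(("top",[("L",(184,234)),("R",(299,236))]),("scene",[("R",(287,190)),("L",(358,257))])):
    c=dict(np.load(n+"1.npz"))
    for k,p in pts:
        ce,s=blob(c,p,11); print(n,k,ce,s,ray(c,ce,.11).round(4),c["range_z"][int(ce[1]),int(ce[0])])
        g=c["image"].max(2)
        if n=="top":
            print(g[p[1]-12:p[1]+13:2,p[0]-12:p[0]+13:2])
c=dict(np.load("top1.npz"))
print("cup rim",ray(c,(256,249),.075),"sauce",ray(c,(342,190),.07), "teal",ray(c,(275,302),.02))
E
```

```text
top L [183.87019231 233.60096154] [177 226  14  16 208] [0.5248 0.2878 0.11  ] 0.90256375
[[ 77 125 139 138 141 132 123 122 113 135 141 130  92]
 [132 141 136 122 118 112 107 106  96 121 135 140 132]
 [141 139 120  62  46  45  48  48  49  61 110 140 142]
 [140 138 108  46  34  35  36  39  39  39 104 139 139]
 [141 139 107  44  35  36  37  39  40  39 108 140 140]
 [141 138 103  41  34  38  38  41  40  41 108 140 142]
 [144 141 102  41  35  38  39  43  42  42 106 139 143]
 [145 138  97  38  38  39  41  41  44  47 114 141 142]
 [141 133  88  40  38  41  41  44  42  49 115 138 139]
 [137 137  94  43  37  40  41  40  42  56 121 139 140]
 [137 139 121  95  88  89  90  90  90 100 130 139 140]
 [138 139 138 137 139 139 139 139 137 139 138 137 139]
 [139 141 141 141 141 141 139 140 139 140 139 138 138]]
top R [297.58064516 235.00921659] [288 225  17  19 217] [0.5166 0.0535 0.11  ] 0.89277816
[[ 51  50  49  67 115 123 126 134 136 136 137 137 137]
 [ 60  60  49  61 102 108 108 116 118 127 134 141 141]
 [127 116  60  37  48  51  50  52  55  90 134 142 141]
 [143 132  66  39  39  40  40  42  41  72 130 138 138]
 [141 131  65  41  41  42  41  43  42  72 130 140 139]
 [142 129  63  43  42  42  41  43  40  71 129 137 138]
 [143 129  64  45  44  45  43  43  41  73 132 139 139]
 [139 127  65  45  46  45  44  44  44  72 129 135 137]
 [141 127  65  46  47  46  45  46  44  77 130 139 136]
 [142 127  66  46  44  44  46  46  43  81 135 139 137]
 [141 131 102  90  89  85  86  90  89 107 137 137 139]
 [140 137 140 141 139 135 136 142 140 139 138 138 140]
 [141 141 140 140 141 140 138 141 142 138 140 140 138]]
scene R [286.77868852 189.79508197] [279 184  17  13 122] [0.5197 0.0554 0.11  ] 1.060904
scene L [358.14942529 257.1954023 ] [349 250  19  16 174] [0.529  0.2897 0.11  ] 0.9542228
cup rim [0.49376855 0.14223314 0.075     ] sauce [ 0.61891892 -0.0451751   0.07      ] teal [0.38256542 0.10640635 0.02      ]
```

Call:
{"name": "apply_moves", "arguments": {"plan": [0,0,0,0.118,0,0,0,0.118,0,0,0,0.118,0,0,0,0.118,10,-20,0,0,17,-36,0,0,17,-36,0,0,17,-36,0,0,17,-36,0,0,17,-36,0,0,17,-36,0,0,17,-36,0,0,17,-36,0,0,17,-36,0,0,17,-36,0,0,17,-36,0,0,17,-36,0,0,17,-36,0,0,17,-36,0,0,17,-34,0,0], "hand": -1, "squeeze": 10}}

```text
time_s: 2.1
ee_pos: [0.5173, 0.0543, 0.2052]
eef_rot: [3.142, 0.0, -0.03]
force: [0.4, -0.1, 0.9]
grip_width: 0.0006
grip_force: 0.0
```

```bash
python3 - <<'E'
from station import monitor,camera
from h import *
c=camera("wrist"); s=camera("scene"); np.savez("wrist2.npz",**c)
print(monitor.get_obs()["ee_pos"],[cv2.projectPoints(np.array([[p]]),c["rvec"],c["tvec"],c["mtx"],c["distortion"])[0].ravel().round() for p in((.517,.0525,.11),)])
cv2.imwrite("pics/w2.png",np.hstack([cv2.resize(c["image"],(400,300)),cv2.resize(s["image"],(400,300))])[...,::-1])
E
```

```text
[0.51772212 0.0556818  0.20475701] [array([286., 215.])]
```

View pics/w2.png

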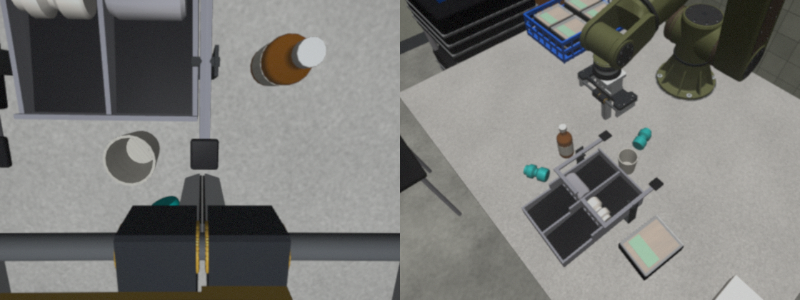

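The wrist view shows the right paddle at (204,154) in the half-size picture, where my estimate projects. The can is straight ahead in the right lane. I'm going down and pressing.

Call:
{"name": "apply_moves", "arguments": {"plan": [0,3,15,0,0,0,15,0,0,0,15,0,0,0,15,0,0,0,15,0,0,0,10,0,0,0,10,0,1,0,7,0,2,0,7,0,2,0,7,0,2,0,7,0,3,0,7,0,2,0,5,0,0,0,0,0,0,0,0,0,0,0,0,0,0,0,0,0]}}

```text
time_s: 3.9
ee_pos: [0.5278, 0.0492, 0.071]
eef_rot: [3.141, 0.003, -0.03]
force: [-16.6, -0.7, 19.0]
grip_width: 0.0004
grip_force: 12.2
```

```bash
python3 - <<'E'
from station import monitor,camera
from h import *
o=monitor.get_obs(); print(o["time_s"],o["ee_pos"],o["force"])
c=camera("wrist"); s=camera("top"); 
cv2.imwrite("pics/w3.png",np.hstack([cv2.resize(c["image"],(400,300)),cv2.resize(s["image"][60:270,120:400],(400,300))])[...,::-1])
E
```

```text
3.9 [0.52775273 0.04921745 0.07097299] [-16.63516927  -0.73443757  18.96870861]
```

View pics/w3.png

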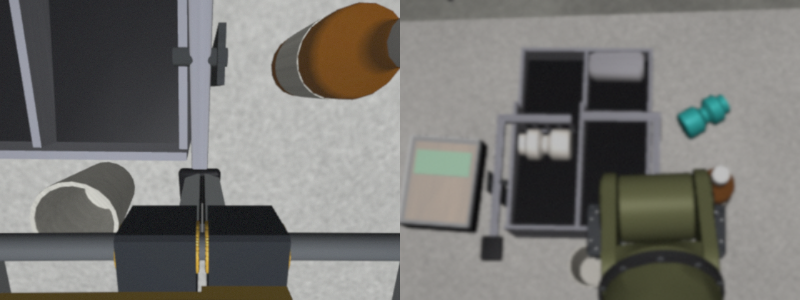

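The top view shows the can at the far end stop of the right lane (617,66). The bottle is still behind its gate (545,143). I'm releasing the paddle.

Call:
{"name": "apply_moves", "arguments": {"plan": [0,0,0,0,0,0,0,0,0,0,0,0,-2,0,-5,0,-3,0,-7,0,-2,0,-7,0,-2,0,-7,0,-2,0,-7,0,-1,0,-7,0,0,0,-10,0,0,0,-15,0,0,0,-20,0,0,0,-20,0,-20,0,-20,0,-30,0,-10,0,-30,0,0,0,0,0,0,0,0,0,0,0,0,0,0,0]}}

```text
time_s: 5.9
ee_pos: [0.4373, 0.0519, 0.2055]
eef_rot: [3.142, 0.0, -0.03]
force: [0.4, -0.6, -1.1]
grip_width: 0.0004
grip_force: 0.0
```

```bash
python3 - <<'E'
from station import monitor,camera
from h import *
o=monitor.get_obs(); print(o["time_s"],o["ee_pos"],o["force"])
c=camera("wrist"); s=camera("top"); t=camera("scene")
d=dict(np.load("scene1.npz")); print(cv2.absdiff(t["image"],d["image"])[150:390,160:400].max(2).mean())
cv2.imwrite("pics/w4.png",np.hstack([cv2.resize(t["image"][140:380,150:400],(400,384)),cv2.resize(s["image"][60:270,120:400],(400,384))])[...,::-1])
E
```

```text
5.9 [0.43732777 0.05193392 0.20548962] [ 0.41995004 -0.59416377 -1.05853938]
8.104288194444445
```

View pics/w4.png

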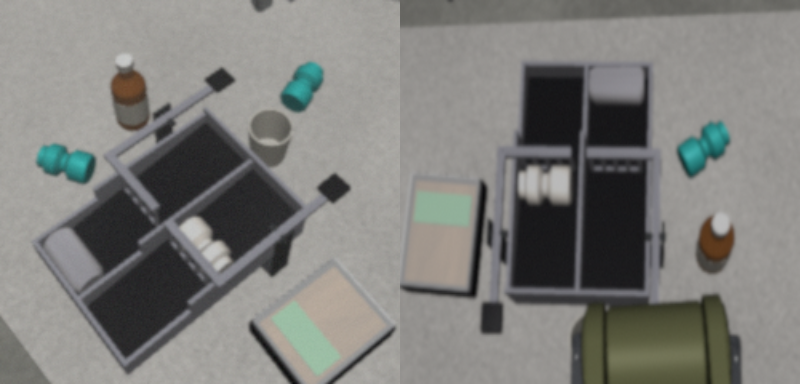

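The can lies at the end stop (scene crop 72,258), both levers are up with their gates shut, and the bottle is in its place. The cup and sauce bottle are standing where they were.

```bash
python3 -c "
from station import ctrl; print(ctrl.hand_in())"
```

```text
the job is handed in; nothing more can be done
None
```

I handed the job in at about 6 s: the final pictures show the can at the end stop, both gates shut, the yogurt bottle still behind its gate and the bystanders standing in place; no verdict came back.

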